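Unclip the lid of a fuse box and lay it in the parts tray

ROBOT

A 6-joint arm with a two-finger parallel gripper is mounted at the origin on the work surface. World frame = base frame: x ahead of the robot, y to its left, z up, the work surface at z = 0. Lengths are in mm, angles in rad, forces in N, time in s.
With the tool pointing down it reaches from about 300 to 775 mm from the base axis. Payload 14.6 kg.
Tool frame: the origin (TCP) lies between the finger pads; the fingertips stand manip.finger_overhang ahead of it and the grasp point (between the pads) lies 2 mm behind it (manip.finger_overhang is the distance from the TCP to the fingertips, in mm); z points along the fingers, y is the direction in which the jaws open and shut (so a half turn about z gives the same grasp; the last joint's range is limited). The gripper opens to 94 mm and grips with 3 to 60 N. Pads are 16 mm wide; open, the fingers measure 119 mm over their backs; the gripper's body (75 mm by 177 mm) begins 78 mm behind the grasp point.
Start: joints at [-1.368, 0.3, 1.521, -0, 1.321, -0.067], TCP at [146.59, -530.095, 222.446] pointing down, gripper open.
Joint ranges: [-3.03, 3.03], [-0.79, 2.21], [0.23, 2.52], [-1.04, 4.18], [0, 3.07], [-2.55, 2.55]. Speed limits (rad/s): [2.22, 2.22, 2.57, 3.14, 3.14, 3.14].

INTERFACE

Orientations are given as [roll, pitch, yaw] about the fixed x, y, z axes, in that order (R = Rz(yaw) Ry(pitch) Rx(roll)).
In Python, from cell import manip gives the robot as it stands.
- The arm moves only by the tool drive_tool, never from a script. Its argument "steps" is a list of rows, each an object with "delta_pos": the shift along the world's x, y, z in mm, a list of three; "yaw": the turn about the world's z in rad; "hand": the finger opening in mm, from 0 to 94. A call has 1 to 5 rows; each row shifts and turns the commanded pose from where the row before left it; what a row does not reach is not made up. A row lasts 1/12 s, in which the tool goes at most 41.7 mm and 7.16 degrees, less where a joint would pass 70% of its speed; a pose out of reach is approached as far as the arm can. A call is refused whole if a number of a shift passes 41.7 or a number of a turn 0.125, either way. A call with a gripper value outside its range is refused whole. The fingers move at their own pace and stop on an object; "squeeze" is the grip in N (left out, the last holds). Time passes only in rows, so rows that do not move let the fingers close. It gives the time, the measured TCP pose, the force and the opening at its end, in the units of the state.
- manip.read_state(): the state, without advancing time (a new reading comes with each control period).
- manip.camera(name): name is "scene" or "top" or "wrist"; returns a dict with "frame" (420x560x3 uint8, red, green, blue), "range_z" (420x560 float32, mm along the optical axis (not along the pixel's ray), 0 where there is no reading), "intrinsics" (3x3 intrinsics, pixels), "position" and "attitude" of the camera in the world. Camera axes: x right, y down, z forward; pixel columns grow to the right and rows downward; lengths in mm; the calibration is good to about 2 mm. A picture is of the moment at which its call begins.
- manip.sign_off(): hands the job in, once; it reports no verdict.
The state is a dict: "clock": time; "joints": joint angles; "qd": joint speeds; "effort": joint torques, N m; "eef_pos": TCP position; "eef_rot": TCP orientation; "wrist_force": force on the tool from outside, world axes, zero at the start; "moment": the same for the moment, N m; "finger_gap": finger opening in mm.
Only numpy, scipy, OpenCV 4.12 (cv2) and the standard library are available. Lean on these libraries where they do the work, as an engineer would, in place of code of your own. Each camera call takes 0.05 s, during which the arm holds its last target.

TASK

Open the fuse box on the bench: push its yellow snap tab in towards the box, gently by feel, and keep it pushed until that end of the lid has risen on its seal. Then ease the lugs at the lid's other end out of their keepers by drawing it a little towards the tab, and lift it off without forcing anything. Lay it down gently, right way up and flat in the steel tray, and let go, leaving the other things on the bench alone.

Things in the scene. Friction and masses are not known exactly. Their poses are not given: they have to be found in the camera images.
- fuse_box: Dark grey plastic fuse box, 130 x 72 mm, 58 mm high without lid, bolted to the bench on a flat steel bracket (4 mm thick, 116 mm wide over its ears, x = -80 to +104 mm). Origin: under its centre, on the bench. Its x axis points along the box to the latch end with the yellow tab (away from the robot, turned up to 0.5 rad either way); z up. Relays inside reach 74 mm height at x = -13 to +19.
- keepers (a point): Middle between the box's two keeper bars, opposite the latch end, at x = -69.5, z = 62.5 mm of fuse_box. The bars (x = -74 to -65 mm, undersides 62.5, tops 67 mm above the bench) bridge over the lid's two lugs. A lug pressed up or sideways against them with more than 50 N (lid against box) breaks off.
- tab: Flexing snap tab: yellow upright strip, 20 mm wide, 3 mm thick, outside the latch end, top 80 mm above the bench. Origin: its root (x = 90.5, z = 14 mm of fuse_box), where it bends; its z axis runs up the strip, leaning to the box when pushed. Its nose, facing outward at 50 mm height, hooks 2 mm over the crossbar of the lid's loop. Let go, it springs back. Over 20 N from the lid breaks it.
- tab_press (a point): Nominal middle of the outer face of the tab's ribbed thumb pad (22 mm wide, 62 to 80 mm above the bench), fixed at x = 99, z = 70 mm of fuse_box. The tab is warped: the pad's real face is up to 5.5 mm nearer or farther along x, unknown. Pushed along -x of fuse_box it resists at about 3 N/mm; the nose lets go after about 3 mm at 7 to 9 N; over 11 N the old plastic snaps.
- lid: Black plastic lid, about 100 g, axes as fuse_box while on it. Origin: under its centre at the lower edge of its skirt (81 mm wide, x = -64 to +70 mm); deck top at z = 21 mm, dome top at 45. Two lugs reach to x = -73 mm, 8 mm deep under the keepers; the loop reaches to x = +98.5. A rib holds it until risen; then it leans 0.06 rad and must be drawn 12 to 16 mm along +x (at 17 it jams) to lift off.
- lid_grip (a point): Middle of the lid's raised dome, 33 mm above lid's origin, same axes. The dome is 66 mm along x, 44 mm wide (y) and 24 mm high, a yellow strip on its top; grip it across its width. Dome top 12 mm above this point, the flat deck's top 12 mm below it, the skirt's lower edge 33 mm below it. Closed, it is 73 to 74 mm above the bench, over the fuse box's origin.
- lid_loop (a point): Middle of the crossbar of the loop on the lid's latch end, at x = 96, z = 7 mm of lid. Closed: 47 mm above the bench. Once the nose is pushed off, the seal raises it slowly (1 to 2 s) to 56 mm; let the tab go too early and it may catch again. The loop rises under a finger that pushes the tab: keep fingertips 62 to 70 mm above the bench.
- tray_floor (a point): Centre of the inner floor of the shallow steel parts tray, fixed, 250 x 180 mm outside, 242 x 172 mm inside, long side along its x axis, walls 20 mm high, floor 4 mm above the bench. A lid lying flat in it has lid_grip 33 mm above this point; the lid's long side must lie along the tray's to fit; its outline is centred 13 mm from lid_grip towards the lid's +x.
- screwdriver: Bystander: red-handled screwdriver, 190 mm, lying on the bench.
- socket: Bystander: steel socket, 26 mm across and 38 mm high, standing. Origin under its centre.
- spare_relay: Bystander: black relay with a white top, 28 x 28 x 34 mm, standing. Origin under its centre.
- grease_jar: Bystander: white jar with a blue cap, 60 mm across, 70 mm high. Origin under its centre.
Things that resemble listed ones, but are neither listed nor needed, are in the scene too. Leave any turquoise look-alike of the lid alone. Of the things shaped like the fuse_box, the grey one is meant.

How it is judged:
By the outcome, as a careful person would: the job done as asked, in the order asked, and still so for the second after the job is handed in, with the robot touching nothing.
It also fails if it takes over 61 s, if anything falls off the work surface, if the arm or the gripper's body presses on something with over 40 N, if the wrist force passes 120 N, or if a joint passes its speed limit or range.

## Working session

There is one attempt and no reset: what is moved stays moved. The work goes in short steps, Python scripts to look and compute and a tool call to move; the robot and the scene stay as the last step left them, time stands still between calls to the robot, and variables do not carry over. Pictures are saved under pics/ and viewed, and the job is handed in when it is done.

Besides the shell and the picture viewer there is one more tool, called after "Emit:" as a command line: name --argument value ..., lists and objects as JSON in quotes. drive_tool: Moves the arm, as the interface text tells. Its arguments: {"type":"object","properties":{"steps":{"type":"array"},"squeeze":{"type":"number"}},"required":["steps"]}

```bash
ls; mkdir -p pics; python3 - <<'E'
from cell import manip
import cv2,numpy as np
s=manip.read_state();print(s, manip.finger_overhang)
for n in("scene","top"):
    c=manip.camera(n);cv2.imwrite(f"pics/{n}0.png",c["frame"][:,:,::-1]);np.savez(f"{n}0.npz",**c);print(n,c["intrinsics"],c["position"],c["attitude"])
E
```

```text
pics
{'clock': 0.0, 'joints': array([-1.36761165e+00,  3.00484074e-01,  1.52156036e+00, -2.30079480e-05,
        1.32072700e+00, -6.65638305e-02]), 'qd': array([-1.03890699e-03,  1.78937956e-03,  1.99284332e-04,  2.01958234e-03,
       -1.03271184e-03, -9.16388332e-06]), 'effort': array([-1.79866092e-04, -5.31812167e+01, -3.52737522e+01,  7.08525768e-02,
        2.44601921e-02, -1.08668087e-04]), 'eef_pos': array([ 146.53085063, -529.86997932,  221.8879776 ]), 'eef_rot': array([-3.14041501e+00, -5.61696272e-05,  2.69754182e-01]), 'wrist_force': array([ 0.36435924,  0.13257381, -0.2741025 ]), 'moment': array([ 0.0055603 , -0.02835794, -0.05274837]), 'finger_gap': 93.79444662442245} 17.0
scene [[407.66425629   0.         287.46149914]
 [  0.         407.66425629 210.31877538]
 [  0.           0.           1.        ]] [1173.35632003  515.22926706  688.82748796] [-2.2739528  -0.00284719  2.18929985]
top [[546.08391926   0.         287.30033132]
 [  0.         546.08391926 208.13578868]
 [  0.           0.           1.        ]] [ 494.14392873   71.43422675 1147.6559091 ] [-3.07510625  0.02459061 -1.54643888]
```

View pics/top0.png

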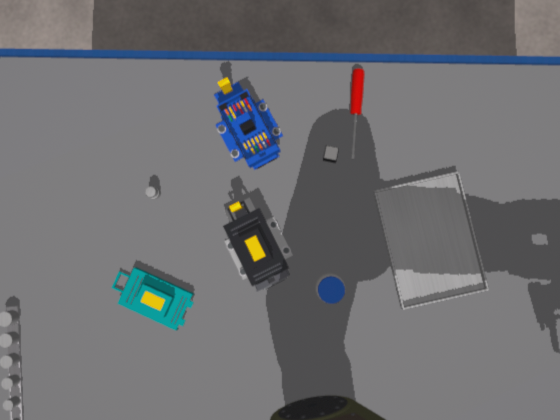

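View pics/scene0.png

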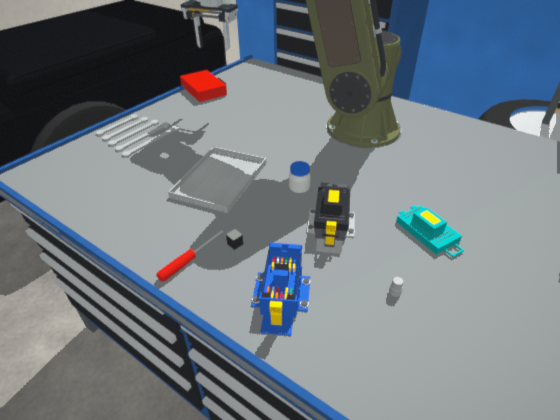

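The top view shows the grey box with its black lid at px (255,247), its yellow tab at (236,207), the tray at (431,240), the jar at (331,290) and the blue look-alike box at (248,128). I'll measure these next.

```bash
cat > h.py <<'E'
import numpy as np,cv2
from scipy.spatial.transform import Rotation as R
def cloud(c):
    K=c["intrinsics"];z=c["range_z"].astype(float);v,u=np.indices(z.shape)
    p=np.stack([(u-K[0,2])/K[0,0]*z,(v-K[1,2])/K[1,1]*z,z],-1)
    return p@R.from_euler("xyz",c["attitude"]).as_matrix().T+c["position"]
def rect(P):
    (c,s,a)=cv2.minAreaRect(P[:,:2].astype(np.float32));return np.round(c,1),np.round(s,1),np.round(np.radians(a),3)
E
python3 - <<'E'
from h import *
for n in("top","scene"):
    c=np.load(n+"0.npz");P=cloud(c);f=c["frame"];hsv=cv2.cvtColor(f,cv2.COLOR_RGB2HSV);ok=c["range_z"]>0
    if n=="top": print("table z",np.median(P[330:400,100:250,2]), P[250,350],P[100,150])
    else: print(P[150:160,400:410,2].mean())
    yel=(hsv[...,0]>20)&(hsv[...,0]<34)&(hsv[...,1]>150)&(hsv[...,2]>90)&ok
    nn,l,st,ce=cv2.connectedComponentsWithStats(yel.astype(np.uint8))
    for i in range(1,nn):
        if st[i,4]>25:
            q=P[l==i];print(n,ce[i].round(),st[i,4],"mean",q.mean(0).round(1),"zmed",np.median(q[:,2]).round(1),q[:,2].min().round(1),q[:,2].max().round(1),rect(q))
    # lid
    if n=="top":
        roi=np.zeros(ok.shape,bool);roi[180:300,205:305]=1
        for lo,hi in((45,70),(58,66),(78,95)):
            m=roi&ok&(P[...,2]>lo)&(P[...,2]<hi)
            print(lo,hi,m.sum(),rect(P[m]))
        roi[:]=0;roi[160:315,365:495]=1
        m=roi&(P[...,2]>14)&(P[...,2]<30);print("tray",m.sum(),rect(P[m]))
        m=roi&(P[...,2]>2)&(P[...,2]<30);print("tray",m.sum(),rect(P[m]), np.median(P[230:250,425:440,2]))
        m=np.zeros(ok.shape,bool);m[270:310,310:350]=1;m&=P[...,2]>55;print("jar",rect(P[m]),P[m][:,2].max())
E
```

```text
table z 0.44293531124060337 [485.17945359 -31.62993275   0.66053802] [796.16816492 402.43523166  -0.83216783]
top [225.  85.] 144 mean [813.1 232.2  62.2] zmed 73.9 -3.0 84.5 (array([825.9, 238.3]), array([44.3, 21.5]), np.float64(0.403))
top [235. 207.] 95 mean [565.9 203.   71.2] zmed 79.6 -1.8 83.0 (array([568.4, 207.9]), array([23.5, 28.6]), np.float64(0.501))
top [255. 248.] 326 mean [485.3 160.6  86.9] zmed 86.8 81.7 92.2 (array([485.4, 160.7]), array([46.3, 26.4]), np.float64(0.476))
top [152. 300.] 242 mean [374.7 367.3  45.6] zmed 45.6 39.4 50.9 (array([374.8, 367.1]), array([43.5, 23.8]), np.float64(1.164))
45 70 2265 (array([494.3, 165.4]), array([175. ,  81.5]), np.float64(0.484))
58 66 1933 (array([481.7, 158.8]), array([146.6,  81.4]), np.float64(0.484))
78 95 847 (array([513.4, 175.3]), array([130. ,  44.2]), np.float64(0.481))
tray 1001 (array([ 510.2, -194.8]), array([250.4, 181.6]), np.float64(0.25))
tray 11816 (array([ 517.3, -196.5]), array([322.3, 269.7]), np.float64(0.016)) 4.381380707865446
jar (array([443.,  24.]), array([129.7,  51.5]), np.float64(0.37)) 1147.6559091043707
-1.3353602503989692
scene [333. 196.] 136 mean [484.  161.2  84.9] zmed 85.0 81.9 86.8 (array([482.6, 160.1]), array([51.6, 25.9]), np.float64(0.456))
scene [430. 217.] 102 mean [373.8 368.1  44. ] zmed 44.1 40.9 46.8 (array([373.5, 368.6]), array([43.3, 23.2]), np.float64(1.13))
scene [331. 227.] 139 mean [565.2 204.1  66.2] zmed 67.3 47.6 80.3 (array([555.6, 199.8]), array([39. , 23.9]), np.float64(0.504))
scene [329. 240.] 72 mean [566.1 204.5  27.1] zmed 25.8 12.7 46.6 (array([567.5, 205. ]), array([10.4, 19.7]), np.float64(0.445))
scene [276. 312.] 241 mean [814.7 235.2  56.1] zmed 64.9 13.0 81.0 (array([814.1, 234.9]), array([14.8, 20.9]), np.float64(0.552))
```

Emit:
drive_tool --steps '[{"delta_pos": [20, 34, 0], "yaw": 0.02, "hand": 0}, {"delta_pos": [20, 34, 0], "yaw": 0.02, "hand": 0}, {"delta_pos": [20, 34, 0], "yaw": 0.02, "hand": 0}, {"delta_pos": [20, 34, 0], "yaw": 0.02, "hand": 0}, {"delta_pos": [20, 34, 0], "yaw": 0.02, "hand": 0}]' --squeeze 10

```text
clock: 0.52
eef_pos: [247.0, -358.3, 222.2]
eef_rot: [-3.141, -0.0, 0.37]
wrist_force: [1.1, 0.2, 1.1]
finger_gap: 64.0
```

Emit:
drive_tool --steps '[{"delta_pos": [20, 34, 0], "yaw": 0.02, "hand": 0}, {"delta_pos": [20, 34, 0], "yaw": 0.02, "hand": 0}, {"delta_pos": [20, 34, 0], "yaw": 0.02, "hand": 0}, {"delta_pos": [20, 34, 0], "yaw": 0.02, "hand": 0}, {"delta_pos": [20, 34, 0], "yaw": 0.02, "hand": 0}]'

```text
clock: 0.93
eef_pos: [347.0, -188.2, 222.5]
eef_rot: [3.141, -0.0, 0.47]
wrist_force: [0.6, -0.9, -0.2]
finger_gap: 30.7
```

Emit:
drive_tool --steps '[{"delta_pos": [20, 34, 0], "yaw": 0.01, "hand": 0}, {"delta_pos": [20, 34, 0], "yaw": 0, "hand": 0}, {"delta_pos": [20, 34, 0], "yaw": 0, "hand": 0}, {"delta_pos": [20, 34, 0], "yaw": 0, "hand": 0}, {"delta_pos": [20, 34, 0], "yaw": 0, "hand": 0}]'

```text
clock: 1.35
eef_pos: [447.1, -18.0, 222.4]
eef_rot: [3.142, 0.0, 0.48]
wrist_force: [-0.1, -1.1, 0.2]
finger_gap: 0.8
```

Emit:
drive_tool --steps '[{"delta_pos": [20, 34, 0], "yaw": 0, "hand": 0}, {"delta_pos": [20, 34, 0], "yaw": 0, "hand": 0}, {"delta_pos": [20, 34, 0], "yaw": 0, "hand": 0}, {"delta_pos": [20, 34, 0], "yaw": 0, "hand": 0}, {"delta_pos": [20, 34, 0], "yaw": 0, "hand": 0}]'

```text
clock: 1.77
eef_pos: [547.1, 151.9, 222.1]
eef_rot: [-3.142, 0.0, 0.48]
wrist_force: [0.9, 0.1, 0.7]
finger_gap: 0.7
```

Emit:
drive_tool --steps '[{"delta_pos": [24, 34, 0], "yaw": 0, "hand": 0}, {"delta_pos": [24, 34, 0], "yaw": 0, "hand": 0}, {"delta_pos": [0, 0, 0], "yaw": 0, "hand": 0}, {"delta_pos": [0, 0, 0], "yaw": 0, "hand": 0}]'

```text
clock: 2.1
eef_pos: [594.6, 219.2, 220.5]
eef_rot: [-3.141, 0.003, 0.482]
wrist_force: [0.6, -0.8, 0.3]
finger_gap: 0.4
```

```bash
python3 - <<'E'
from cell import manip
import cv2,numpy as np
c=manip.camera("wrist");cv2.imwrite("pics/w1.png",c["frame"][:,:,::-1]);np.savez("w1.npz",**c)
s=manip.read_state();print(s["clock"],s["eef_pos"],s["eef_rot"],s["wrist_force"],s["finger_gap"],c["position"],c["attitude"],c["intrinsics"])
E
```

```text
2.15 [594.27073931 218.00604965 221.38172467] [-3.14140169e+00  1.81267438e-03  4.80624859e-01] [-0.35130526  0.11505136 -0.27670134] 0.2712283409828001 [660.30146686 254.29837154 383.11239547] [ 2.87884826e+00 -5.90358159e-05 -1.09002560e+00] [[290.62257001   0.         275.7613237 ]
 [  0.         290.62257001 204.91376894]
 [  0.           0.           1.        ]]
```

View pics/w1.png

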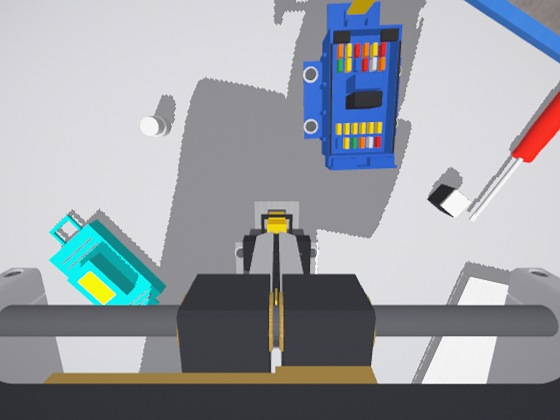

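The wrist view shows the tab at px (277,222), framed by the lid loop and directly ahead of the closed fingers. I'll measure the pad face from this depth image.

```bash
python3 - <<'E'
from h import *
O=np.array([484.5,160.4,0]);y=.483
Rb=R.from_euler("z",y).as_matrix()
for n,roi in(("w1",(195,240,250,305)),("top0",(175,225,215,255)),("scene0",(210,260,310,350))):
    c=np.load(n+".npz");P=(cloud(c)-O)@Rb;f=c["frame"];hsv=cv2.cvtColor(f,cv2.COLOR_RGB2HSV)
    m=np.zeros(f.shape[:2],bool);m[roi[0]:roi[1],roi[2]:roi[3]]=1
    ye=m&(hsv[...,0]>18)&(hsv[...,0]<36)&(hsv[...,1]>140)&(P[...,2]>5)&(P[...,2]<95)
    q=P[ye];print(n,len(q))
    for lo in range(10,90,8):
        k=q[(q[:,2]>=lo)&(q[:,2]<lo+8)]
        if len(k)>2:print(lo,len(k),"x",np.percentile(k[:,0],[5,50,95]).round(1),"y",np.percentile(k[:,1],[5,50,95]).round(1))
c=np.load("w1.npz");P=(cloud(c)-O)@Rb
print("ears",P[255,240],P[255,317])
lb=(P[...,2]>40)&(P[...,2]<56)&(P[...,0]>85)&(P[...,0]<115)&(abs(P[...,1])<30)
print("loop",lb.sum(),np.percentile(P[lb],[2,50,98],axis=0).round(1))
E
```

```text
w1 321
10 6 x [91.1 91.3 91.4] y [-4.2  3.4  9.6]
18 24 x [91.4 91.6 92. ] y [-7.4  0.8  9.3]
42 18 x [94.3 97.9 98.1] y [-7.4  0.8  8.8]
50 31 x [94.1 94.6 95.2] y [-7.5  1.4  9.8]
58 6 x [96.8 97.1 97.3] y [-8.6 -0.3 10.3]
66 48 x [96.6 97.1 97.7] y [-7.6  0.9  9.4]
74 185 x [87.9 93.  97.4] y [-8.5  1.5 10.4]
82 3 x [92.2 93.3 96.5] y [-4.9 -2.9 -0.9]
top0 91
18 3 x [89.2 89.2 89.3] y [-5.5 -1.4  6.9]
66 5 x [85.1 85.2 94.3] y [-10.2  -2.9   5. ]
74 67 x [85.3 91.3 97.3] y [-10.2  -0.1   9.6]
82 10 x [86.3 90.4 94.4] y [-8.1 -0.7  7.7]
scene0 217
10 17 x [88.9 91.9 94.2] y [-8.7  0.9  8.5]
18 22 x [89.1 91.7 93.6] y [-6.7  1.6 10.1]
26 20 x [88.4 92.2 94. ] y [-6.9  2.2  9.5]
34 10 x [91.3 92.5 94.3] y [-6.3  3.   9.9]
42 17 x [87.  96.5 99.2] y [-8.1 -1.1  9.3]
50 31 x [68.6 93.1 96.8] y [-7.4  3.  13. ]
58 28 x [62.3 95.6 98.9] y [-9.8  0.6 12.1]
66 22 x [96.3 97.3 99.3] y [-9.2  0.8 10.8]
74 50 x [86.6 95.4 98.8] y [-8.1  1.1 10.1]
ears [26.84197369 51.69925126 10.18912635] [ 24.10391456 -56.41594596   4.79947536]
loop 190 [[ 85.9 -16.6  47.5]
 [ 95.2   1.4  50. ]
 [ 98.1  19.5  53.5]]
```

Emit:
drive_tool --steps '[{"delta_pos": [0, 0, -40], "yaw": 0, "hand": 0}, {"delta_pos": [0, 0, -40], "yaw": 0, "hand": 0}, {"delta_pos": [0, 0, -35], "yaw": 0, "hand": 0}, {"delta_pos": [0, 0, -23], "yaw": 0, "hand": 0}, {"delta_pos": [0, 0, 0], "yaw": 0, "hand": 0}]'

```text
clock: 2.57
eef_pos: [592.0, 215.9, 80.0]
eef_rot: [-3.14, 0.007, 0.479]
wrist_force: [0.4, 0.9, -0.8]
finger_gap: 0.4
```

Emit:
drive_tool --steps '[{"delta_pos": [-3.5, -1.9, 0], "yaw": 0, "hand": 0}, {"delta_pos": [-3.5, -1.9, 0], "yaw": 0, "hand": 0}, {"delta_pos": [-2.7, -1.4, 0], "yaw": 0, "hand": 0}, {"delta_pos": [0, 0, 0], "yaw": 0, "hand": 0}, {"delta_pos": [0, 0, 0], "yaw": 0, "hand": 0}]'

```text
clock: 2.98
eef_pos: [585.2, 212.7, 86.0]
eef_rot: [3.141, -0.002, 0.48]
wrist_force: [-0.4, 0.2, -1.7]
finger_gap: 0.6
```

Emit:
drive_tool --steps '[{"delta_pos": [0, 0, 0], "yaw": 0, "hand": 0}, {"delta_pos": [0, 0, 0], "yaw": 0, "hand": 0}, {"delta_pos": [0, 0, 0], "yaw": 0, "hand": 0}, {"delta_pos": [0, 0, 0], "yaw": 0, "hand": 0}]'

```text
clock: 3.32
eef_pos: [584.9, 212.8, 84.5]
eef_rot: [3.142, -0.0, 0.48]
wrist_force: [-0.2, 0.8, -0.3]
finger_gap: 0.2
```

Emit:
drive_tool --steps '[{"delta_pos": [-1.8, -0.9, -1], "yaw": 0, "hand": 0}, {"delta_pos": [-1.3, -0.7, 0], "yaw": 0, "hand": 0}, {"delta_pos": [-0.9, -0.5, 0], "yaw": 0, "hand": 0}, {"delta_pos": [0, 0, 0], "yaw": 0, "hand": 0}, {"delta_pos": [0, 0, 0], "yaw": 0, "hand": 0}]'

```text
clock: 3.73
eef_pos: [580.9, 210.6, 83.5]
eef_rot: [3.142, -0.0, 0.48]
wrist_force: [0.1, 0.3, 0.2]
finger_gap: 0.4
```

Emit:
drive_tool --steps '[{"delta_pos": [-0.9, -0.45, 0], "yaw": 0, "hand": 0}, {"delta_pos": [0, 0, 0], "yaw": 0, "hand": 0}, {"delta_pos": [0, 0, 0], "yaw": 0, "hand": 0}]'

```text
clock: 3.98
eef_pos: [580.0, 210.1, 83.5]
eef_rot: [3.142, -0.0, 0.48]
wrist_force: [-0.3, -0.8, 0.1]
finger_gap: 0.3
```

Emit:
drive_tool --steps '[{"delta_pos": [-0.9, -0.45, 0], "yaw": 0, "hand": 0}, {"delta_pos": [0, 0, 0], "yaw": 0, "hand": 0}, {"delta_pos": [0, 0, 0], "yaw": 0, "hand": 0}]'

```text
clock: 4.23
eef_pos: [579.1, 209.7, 83.4]
eef_rot: [-3.142, -0.0, 0.48]
wrist_force: [0.4, -0.6, -0.5]
finger_gap: 0.8
```

Emit:
drive_tool --steps '[{"delta_pos": [-0.9, -0.45, 0], "yaw": 0, "hand": 0}, {"delta_pos": [0, 0, 0], "yaw": 0, "hand": 0}, {"delta_pos": [0, 0, 0], "yaw": 0, "hand": 0}]'

```text
clock: 4.48
eef_pos: [578.4, 209.3, 83.6]
eef_rot: [3.142, -0.001, 0.48]
wrist_force: [2.6, 1.0, 0.8]
finger_gap: 0.7
```

Emit:
drive_tool --steps '[{"delta_pos": [-0.45, -0.22, 0], "yaw": 0, "hand": 0}, {"delta_pos": [0, 0, 0], "yaw": 0, "hand": 0}, {"delta_pos": [0, 0, 0], "yaw": 0, "hand": 0}]'

```text
clock: 4.73
eef_pos: [578.0, 209.1, 83.6]
eef_rot: [3.142, -0.001, 0.48]
wrist_force: [3.3, 1.7, 0.7]
finger_gap: 0.5
```

Emit:
drive_tool --steps '[{"delta_pos": [-0.45, -0.22, 0], "yaw": 0, "hand": 0}, {"delta_pos": [0, 0, 0], "yaw": 0, "hand": 0}, {"delta_pos": [0, 0, 0], "yaw": 0, "hand": 0}]'

```text
clock: 4.98
eef_pos: [577.5, 208.9, 83.6]
eef_rot: [3.142, -0.001, 0.48]
wrist_force: [5.0, 2.3, 1.0]
finger_gap: 0.6
```

Emit:
drive_tool --steps '[{"delta_pos": [-0.45, -0.22, 0], "yaw": 0, "hand": 0}, {"delta_pos": [0, 0, 0], "yaw": 0, "hand": 0}, {"delta_pos": [0, 0, 0], "yaw": 0, "hand": 0}]'

```text
clock: 5.23
eef_pos: [577.1, 208.7, 83.7]
eef_rot: [3.141, -0.001, 0.48]
wrist_force: [5.5, 2.0, 0.9]
finger_gap: 0.7
```

Emit:
drive_tool --steps '[{"delta_pos": [-0.3, -0.15, 0], "yaw": 0, "hand": 0}, {"delta_pos": [0, 0, 0], "yaw": 0, "hand": 0}, {"delta_pos": [0, 0, 0], "yaw": 0, "hand": 0}]'

```text
clock: 5.48
eef_pos: [576.9, 208.6, 83.7]
eef_rot: [3.141, -0.001, 0.48]
wrist_force: [6.1, 3.4, 0.4]
finger_gap: 0.5
```

Emit:
drive_tool --steps '[{"delta_pos": [-0.25, -0.13, 0], "yaw": 0, "hand": 0}, {"delta_pos": [0, 0, 0], "yaw": 0, "hand": 0}, {"delta_pos": [0, 0, 0], "yaw": 0, "hand": 0}, {"delta_pos": [0, 0, 0], "yaw": 0, "hand": 0}]'

```text
clock: 5.82
eef_pos: [576.7, 208.5, 83.7]
eef_rot: [3.141, -0.001, 0.48]
wrist_force: [6.0, 2.4, 0.9]
finger_gap: 0.3
```

```bash
cat > loop.py <<'E'
import sys
from cell import manip
from h import *
n=sys.argv[1]
O=np.array([484.5,160.4,0]);Rb=R.from_euler("z",.483).as_matrix()
for k in("scene","top"):
    c=manip.camera(k);np.savez(n+k+".npz",**c)
    P=(cloud(c)-O)@Rb;c0=np.load(k+"0.npz");P0=(cloud(c0)-O)@Rb
    for nm,x0,x1,yy in(("deck+x",36,62,34),("deck-x",-60,-40,34)):
        for t,Q in((n,P),("0",P0)):
            m=(Q[...,0]>x0)&(Q[...,0]<x1)&(abs(Q[...,1])<yy)&(Q[...,2]>40)&(Q[...,2]<84)
            print(k,nm,t,m.sum(),np.median(Q[m][:,2]).round(1))
    if k=="scene":
        cv2.imwrite("pics/"+n+".png",cv2.resize(c["frame"][150:290,240:440,::-1],None,fx=4,fy=4,interpolation=cv2.INTER_CUBIC))
s=manip.read_state();print(s["clock"],s["eef_pos"].round(1),s["wrist_force"].round(1))
E
python3 loop.py a1
```

```text
scene deck+x a1 125 60.7
scene deck+x 0 216 60.5
scene deck-x a1 9 61.0
scene deck-x 0 46 60.7
top deck+x a1 41 62.0
top deck+x 0 446 62.3
top deck-x a1 137 63.0
top deck-x 0 353 63.0
5.9167 [576.7 208.5  83.7] [6.3 2.5 1. ]
```

View pics/a1.png

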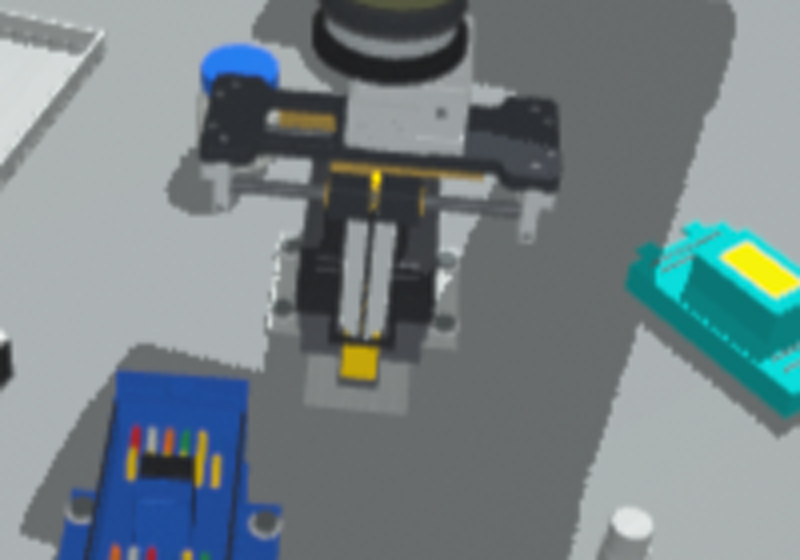

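The fingers are on the tab and the lid hasn't risen; the deck reads the same as before. The force is about 6.7 N, so I'll continue.

Emit:
drive_tool --steps '[{"delta_pos": [-0.3, -0.15, 0], "yaw": 0, "hand": 0}, {"delta_pos": [0, 0, 0], "yaw": 0, "hand": 0}, {"delta_pos": [0, 0, 0], "yaw": 0, "hand": 0}]'

```text
clock: 6.17
eef_pos: [576.5, 208.4, 83.7]
eef_rot: [3.141, -0.002, 0.48]
wrist_force: [6.1, 3.2, 0.9]
finger_gap: 0.5
```

Emit:
drive_tool --steps '[{"delta_pos": [-0.15, -0.08, 0], "yaw": 0, "hand": 0}, {"delta_pos": [0, 0, 0], "yaw": 0, "hand": 0}, {"delta_pos": [0, 0, 0], "yaw": 0, "hand": 0}]'

```text
clock: 6.42
eef_pos: [576.4, 208.3, 83.8]
eef_rot: [3.141, -0.002, 0.48]
wrist_force: [7.0, 3.5, 0.1]
finger_gap: 0.5
```

Emit:
drive_tool --steps '[{"delta_pos": [0, 0, 0], "yaw": 0, "hand": 0}, {"delta_pos": [0, 0, 0], "yaw": 0, "hand": 0}, {"delta_pos": [0, 0, 0], "yaw": 0, "hand": 0}, {"delta_pos": [0, 0, 0], "yaw": 0, "hand": 0}]'

```text
clock: 6.75
eef_pos: [576.4, 208.3, 83.8]
eef_rot: [3.141, -0.002, 0.48]
wrist_force: [7.4, 3.0, -0.3]
finger_gap: 0.3
```

```bash
python3 loop.py a2
```

```text
scene deck+x a2 126 61.0
scene deck+x 0 216 60.5
scene deck-x a2 11 59.9
scene deck-x 0 46 60.7
top deck+x a2 38 62.4
top deck+x 0 446 62.3
top deck-x a2 137 62.6
top deck-x 0 353 63.0
6.85 [576.4 208.3  83.8] [6.8 3.2 0.3]
```

Emit:
drive_tool --steps '[{"delta_pos": [-0.15, -0.08, 0], "yaw": 0, "hand": 0}, {"delta_pos": [0, 0, 0], "yaw": 0, "hand": 0}, {"delta_pos": [0, 0, 0], "yaw": 0, "hand": 0}, {"delta_pos": [0, 0, 0], "yaw": 0, "hand": 0}, {"delta_pos": [0, 0, 0], "yaw": 0, "hand": 0}]'

```text
clock: 7.27
eef_pos: [576.2, 208.2, 83.8]
eef_rot: [3.141, -0.002, 0.48]
wrist_force: [5.6, 4.0, 0.2]
finger_gap: 1.0
```

```bash
python3 loop.py a3
```

```text
scene deck+x a3 117 62.6
scene deck+x 0 216 60.5
scene deck-x a3 10 60.4
scene deck-x 0 46 60.7
top deck+x a3 36 63.8
top deck+x 0 446 62.3
top deck-x a3 137 62.1
top deck-x 0 353 63.0
7.3667 [576.2 208.2  83.7] [7.2 3.3 0.8]
```

It's rising: the deck at the tab end is up about 2 mm. I'll hold here.

Emit:
drive_tool --steps '[{"delta_pos": [0, 0, 0], "yaw": 0, "hand": 0}, {"delta_pos": [0, 0, 0], "yaw": 0, "hand": 0}, {"delta_pos": [0, 0, 0], "yaw": 0, "hand": 0}, {"delta_pos": [0, 0, 0], "yaw": 0, "hand": 0}, {"delta_pos": [0, 0, 0], "yaw": 0, "hand": 0}]'

```text
clock: 7.78
eef_pos: [576.2, 208.2, 83.8]
eef_rot: [3.141, -0.002, 0.48]
wrist_force: [6.6, 3.5, 0.1]
finger_gap: 0.2
```

Emit:
drive_tool --steps '[{"delta_pos": [0, 0, 0], "yaw": 0, "hand": 0}, {"delta_pos": [0, 0, 0], "yaw": 0, "hand": 0}, {"delta_pos": [0, 0, 0], "yaw": 0, "hand": 0}, {"delta_pos": [0, 0, 0], "yaw": 0, "hand": 0}, {"delta_pos": [0, 0, 0], "yaw": 0, "hand": 0}]'

```text
clock: 8.2
eef_pos: [576.2, 208.2, 83.8]
eef_rot: [3.141, -0.002, 0.48]
wrist_force: [7.3, 2.9, 0.3]
finger_gap: 0.5
```

Emit:
drive_tool --steps '[{"delta_pos": [0, 0, 0], "yaw": 0, "hand": 0}, {"delta_pos": [0, 0, 0], "yaw": 0, "hand": 0}, {"delta_pos": [0, 0, 0], "yaw": 0, "hand": 0}, {"delta_pos": [0, 0, 0], "yaw": 0, "hand": 0}, {"delta_pos": [0, 0, 0], "yaw": 0, "hand": 0}]'

```text
clock: 8.62
eef_pos: [576.2, 208.2, 83.8]
eef_rot: [3.141, -0.002, 0.48]
wrist_force: [5.6, 3.4, 0.6]
finger_gap: 0.8
```

```bash
python3 loop.py a4
```

```text
scene deck+x a4 112 66.5
scene deck+x 0 216 60.5
scene deck-x a4 10 60.6
scene deck-x 0 46 60.7
top deck+x a4 33 68.3
top deck+x 0 446 62.3
top deck-x a4 138 62.0
top deck-x 0 353 63.0
8.7167 [576.2 208.2  83.8] [6.4 3.3 0.3]
```

View pics/a4.png

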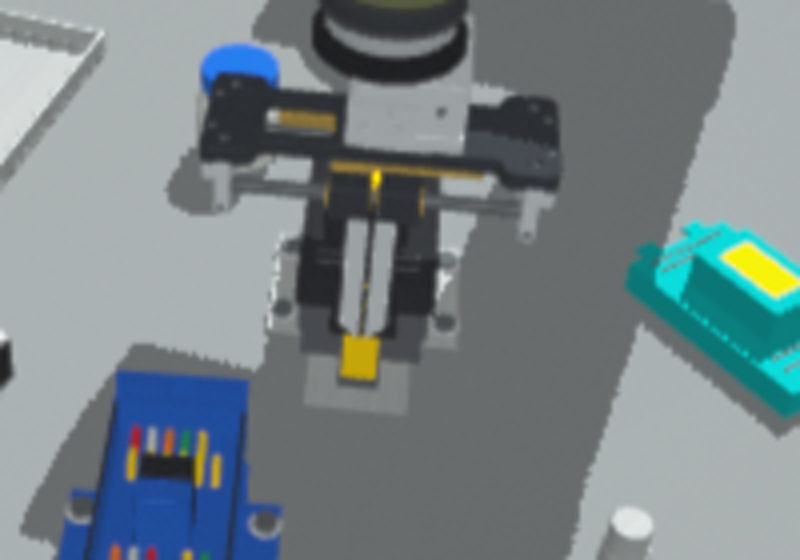

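The tab end is up about 6 mm of the expected 6.5 mm. I'll hold a little longer, then back off.

Emit:
drive_tool --steps '[{"delta_pos": [0, 0, 0], "yaw": 0, "hand": 0}, {"delta_pos": [0, 0, 0], "yaw": 0, "hand": 0}, {"delta_pos": [0, 0, 0], "yaw": 0, "hand": 0}, {"delta_pos": [0, 0, 0], "yaw": 0, "hand": 0}, {"delta_pos": [0, 0, 0], "yaw": 0, "hand": 0}]'

```text
clock: 9.13
eef_pos: [576.2, 208.2, 83.8]
eef_rot: [3.141, -0.002, 0.48]
wrist_force: [6.7, 2.6, 0.7]
finger_gap: 0.6
```

Emit:
drive_tool --steps '[{"delta_pos": [0, 0, 0], "yaw": 0, "hand": 0}, {"delta_pos": [0, 0, 0], "yaw": 0, "hand": 0}, {"delta_pos": [0, 0, 0], "yaw": 0, "hand": 0}, {"delta_pos": [0, 0, 0], "yaw": 0, "hand": 0}, {"delta_pos": [0, 0, 0], "yaw": 0, "hand": 0}]'

```text
clock: 9.55
eef_pos: [576.2, 208.2, 83.8]
eef_rot: [3.141, -0.002, 0.48]
wrist_force: [7.2, 3.1, 1.6]
finger_gap: 0.5
```

```bash
python3 loop.py a5
```

```text
scene deck+x a5 108 66.6
scene deck+x 0 216 60.5
scene deck-x a5 10 60.2
scene deck-x 0 46 60.7
top deck+x a5 33 67.8
top deck+x 0 446 62.3
top deck-x a5 138 62.6
top deck-x 0 353 63.0
9.65 [576.2 208.2  83.8] [7.1 4.1 0.7]
```

Emit:
drive_tool --steps '[{"delta_pos": [1.8, 0.9, 0], "yaw": 0, "hand": 0}, {"delta_pos": [2.7, 1.4, 0], "yaw": 0, "hand": 0}, {"delta_pos": [5.3, 2.8, 0], "yaw": 0, "hand": 0}, {"delta_pos": [5.3, 2.8, 0], "yaw": 0, "hand": 0}, {"delta_pos": [0, 0, 20], "yaw": 0, "hand": 0}]'

```text
clock: 10.07
eef_pos: [589.8, 215.8, 99.8]
eef_rot: [-3.14, 0.007, 0.48]
wrist_force: [-0.9, -0.7, 0.4]
finger_gap: 0.3
```

Emit:
drive_tool --steps '[{"delta_pos": [0, 0, 40], "yaw": 0, "hand": 0}, {"delta_pos": [0, 0, 40], "yaw": 0, "hand": 20}, {"delta_pos": [0, 0, 30], "yaw": 0, "hand": 94}, {"delta_pos": [0, 0, 0], "yaw": 0, "hand": 94}]'

```text
clock: 10.4
eef_pos: [592.7, 216.6, 220.4]
eef_rot: [3.14, -0.009, 0.48]
wrist_force: [-0.3, 0.7, 0.5]
finger_gap: 17.2
```

```bash
python3 loop.py a6; python3 - <<'E'
from cell import manip
from h import *
c=manip.camera("wrist");np.savez("w2.npz",**c);cv2.imwrite("pics/w2.png",c["frame"][:,:,::-1])
E
```

```text
scene deck+x a6 194 66.6
scene deck+x 0 216 60.5
scene deck-x a6 41 60.6
scene deck-x 0 46 60.7
top deck+x a6 145 68.3
top deck+x 0 446 62.3
top deck-x a6 211 62.3
top deck-x 0 353 63.0
10.5 [591.1 216.  214. ] [-0.6 -0.3 -0.4]
```

View pics/w2.png

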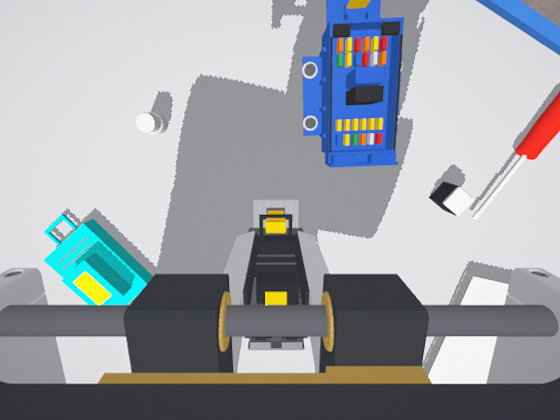

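View pics/a6.png

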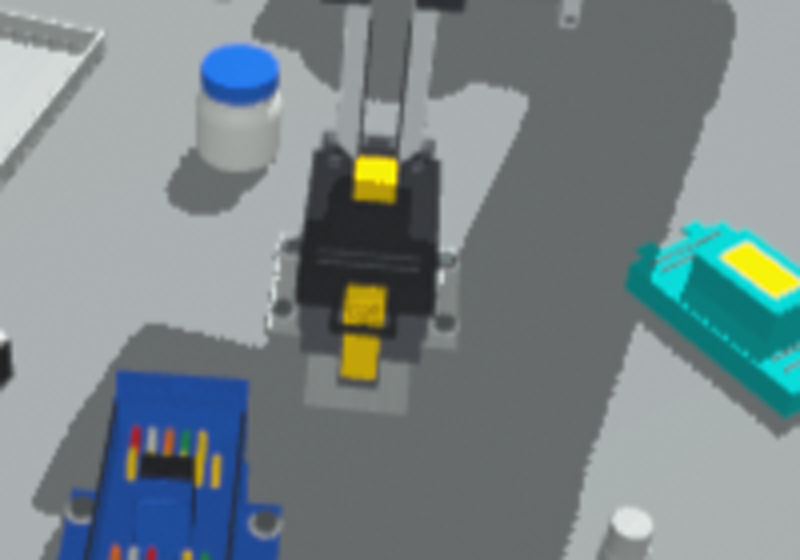

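The lid has stayed up: the yellow dome strip is clear, the loop sits above the nose, and the tab is free. Now I'll refine the lid's lateral centre.

```bash
python3 - <<'E'
from h import *
O=np.array([484.5,160.4,0]);Rb=R.from_euler("z",.483).as_matrix()
for n in("w1","w2","a6scene","a6top","scene0","top0"):
    c=np.load(n+".npz");P=(cloud(c)-O)@Rb;hsv=cv2.cvtColor(c["frame"],cv2.COLOR_RGB2HSV)
    ye=(hsv[...,0]>18)&(hsv[...,0]<36)&(hsv[...,1]>140)
    for nm,m in(("strip",ye&(abs(P[...,0])<40)&(abs(P[...,1])<40)&(P[...,2]>80)&(P[...,2]<97)),
      ("dome",(abs(P[...,0])<40)&(abs(P[...,1])<35)&(P[...,2]>82)&(P[...,2]<97)),
      ("deckp",(P[...,0]>40)&(P[...,0]<60)&(abs(P[...,1])<50)&(P[...,2]>55)&(P[...,2]<75)),
      ("pad",ye&(P[...,0]>80)&(P[...,0]<105)&(abs(P[...,1])<20)&(P[...,2]>62)&(P[...,2]<84))):
        q=P[m]
        if len(q)>20:print(n,nm,len(q),"x",np.percentile(q[:,0],[1,99]).round(1),"y",np.percentile(q[:,1],[1,99]).round(1),"ymid",np.percentile(q[:,1],[1,99]).mean().round(1),"rectyaw",rect(q@Rb.T)[2])
        
E
```

```text
w1 deckp 309 x [40.2 59.9] y [-38.8  41.3] ymid 1.2 rectyaw 0.483
w1 pad 242 x [86.8 97.7] y [-9.6 11.4] ymid 0.9 rectyaw 0.501
w2 strip 285 x [ 3.9 20.1] y [-10.5  12.9] ymid 1.2 rectyaw 0.487
w2 dome 1023 x [ 3.9 31.9] y [-20.3  22.8] ymid 1.3 rectyaw 0.486
w2 deckp 587 x [40.2 59.6] y [-20.4  22.5] ymid 1.1 rectyaw 0.487
w2 pad 293 x [85.1 98. ] y [-9.4 11.1] ymid 0.8 rectyaw 0.474
a6scene strip 127 x [-26.6  21.5] y [-12.   14.3] ymid 1.1 rectyaw 0.527
a6scene dome 318 x [-32.8  33.4] y [-20.3  22.6] ymid 1.1 rectyaw 0.479
a6scene deckp 177 x [40.6 59.4] y [-37.6  41.4] ymid 1.9 rectyaw 0.481
a6scene pad 87 x [86.7 99.8] y [-9.7 11.2] ymid 0.8 rectyaw 0.412
a6top strip 134 x [-23.8  16.3] y [-13.1   0.9] ymid -6.1 rectyaw 0.493
a6top dome 339 x [-34.1  29.8] y [-22.1   0.9] ymid -10.6 rectyaw 0.484
a6top deckp 151 x [40.2 59.7] y [-40.4 -11.7] ymid -26.1 rectyaw 0.474
scene0 strip 139 x [-25.7  23.8] y [-12.   14.2] ymid 1.1 rectyaw 0.509
scene0 dome 329 x [-32.3  34.5] y [-20.2  22.5] ymid 1.1 rectyaw 0.514
scene0 deckp 195 x [40.7 59.7] y [-38.2  39.6] ymid 0.7 rectyaw 0.477
scene0 pad 86 x [85.9 99.7] y [-9.7 11.2] ymid 0.7 rectyaw 0.494
top0 strip 332 x [-22.1  24. ] y [-12.8  13.1] ymid 0.2 rectyaw 0.473
top0 dome 769 x [-32.4  32.5] y [-21.9  21.4] ymid -0.3 rectyaw 0.482
top0 deckp 409 x [40.3 59.9] y [-40.1  39.7] ymid -0.2 rectyaw 0.486
top0 pad 82 x [84.9 97.5] y [-11.2  10.6] ymid -0.3 rectyaw 0.507
```

Emit:
drive_tool --steps '[{"delta_pos": [-27, -13.7, 0], "yaw": 0, "hand": 94}, {"delta_pos": [-27, -13.7, 0], "yaw": 0, "hand": 94}, {"delta_pos": [-27, -13.7, 0], "yaw": 0, "hand": 94}, {"delta_pos": [-26, -13.7, 0], "yaw": 0, "hand": 94}, {"delta_pos": [0, 0, 0], "yaw": 0, "hand": 94}]'

```text
clock: 10.97
eef_pos: [480.0, 159.5, 211.6]
eef_rot: [-3.141, 0.005, 0.479]
wrist_force: [0.2, 0.2, 1.1]
finger_gap: 62.5
```

Emit:
drive_tool --steps '[{"delta_pos": [0, 0, 0], "yaw": 0, "hand": 94}, {"delta_pos": [0, 0, 0], "yaw": 0, "hand": 94}, {"delta_pos": [0, 0, 0], "yaw": 0, "hand": 94}, {"delta_pos": [0, 0, 0], "yaw": 0, "hand": 94}]'

```text
clock: 11.3
eef_pos: [484.2, 161.4, 212.7]
eef_rot: [-3.141, 0.001, 0.48]
wrist_force: [0.9, 0.1, 0.8]
finger_gap: 89.1
```

Emit:
drive_tool --steps '[{"delta_pos": [0, 0, -35], "yaw": 0, "hand": 94}, {"delta_pos": [0, 0, -35], "yaw": 0, "hand": 94}, {"delta_pos": [0, 0, -25], "yaw": 0, "hand": 94}, {"delta_pos": [0, 0, -15], "yaw": 0, "hand": 94}, {"delta_pos": [0, 0, -6], "yaw": 0, "hand": 94}]'

```text
clock: 11.72
eef_pos: [483.0, 161.0, 94.7]
eef_rot: [-3.141, 0.004, 0.48]
wrist_force: [0.4, 0.2, 0.2]
finger_gap: 93.6
```

Emit:
drive_tool --steps '[{"delta_pos": [0, 0, 0], "yaw": 0, "hand": 94}, {"delta_pos": [0, 0, 0], "yaw": 0, "hand": 80}, {"delta_pos": [0, 0, 0], "yaw": 0, "hand": 70}, {"delta_pos": [0, 0, 0], "yaw": 0, "hand": 65}, {"delta_pos": [0, 0, 0], "yaw": 0, "hand": 60}]'

```text
clock: 12.13
eef_pos: [484.2, 161.2, 98.3]
eef_rot: [3.141, -0.001, 0.48]
wrist_force: [0.1, -0.1, -0.4]
finger_gap: 70.8
```

```bash
python3 loop.py a7; python3 - <<'E'
from cell import manip
from h import *
c=manip.camera("wrist");np.savez("w3.npz",**c);cv2.imwrite("pics/w3.png",c["frame"][:,:,::-1])
E
```

```text
scene deck+x a7 191 66.8
scene deck+x 0 216 60.5
scene deck-x a7 40 60.5
scene deck-x 0 46 60.7
top deck+x a7 107 68.3
top deck+x 0 446 62.3
top deck-x a7 178 62.6
top deck-x 0 353 63.0
12.2333 [484.  161.2  98. ] [0.4 0.2 0.3]
```

View pics/a7.png

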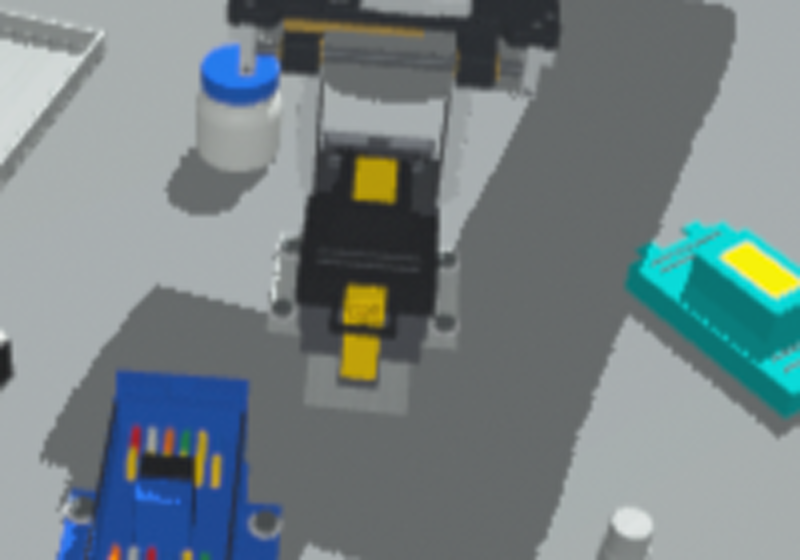

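View pics/w3.png

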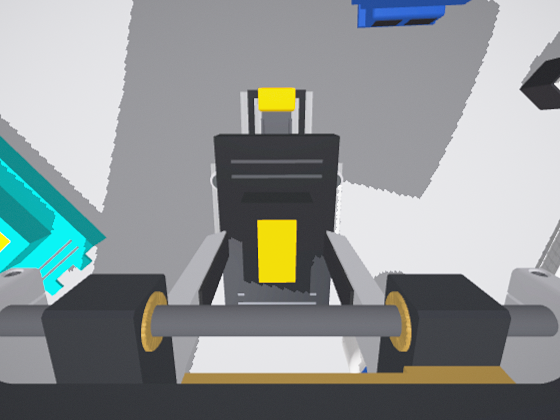

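The fingers straddle the dome: the strip centre is at px (277,250) against an optical centre of 276. I'll lower 12 mm and close gently.

Emit:
drive_tool --steps '[{"delta_pos": [0, 0, -6], "yaw": 0, "hand": 60}, {"delta_pos": [0, 0, -6], "yaw": 0, "hand": 60}, {"delta_pos": [0, 0, 0], "yaw": 0, "hand": 55}, {"delta_pos": [0, 0, 0], "yaw": 0, "hand": 52}, {"delta_pos": [0, 0, 0], "yaw": 0, "hand": 50}]' --squeeze 5

```text
clock: 12.7
eef_pos: [483.8, 161.1, 85.3]
eef_rot: [-3.142, 0.0, 0.48]
wrist_force: [0.4, 0.2, -0.4]
finger_gap: 50.3
```

Emit:
drive_tool --steps '[{"delta_pos": [0, 0, 0], "yaw": 0, "hand": 48}, {"delta_pos": [0, 0, 0], "yaw": 0, "hand": 47}, {"delta_pos": [0, 0, 0], "yaw": 0, "hand": 46}, {"delta_pos": [0, 0, 0], "yaw": 0, "hand": 45}, {"delta_pos": [0, 0, 0], "yaw": 0, "hand": 44}]'

```text
clock: 13.12
eef_pos: [483.9, 161.1, 85.5]
eef_rot: [3.141, -0.0, 0.48]
wrist_force: [-0.1, -1.2, 0.7]
finger_gap: 44.0
```

Emit:
drive_tool --steps '[{"delta_pos": [0, 0, 0], "yaw": 0, "hand": 42}, {"delta_pos": [0, 0, 0], "yaw": 0, "hand": 40}, {"delta_pos": [0, 0, 0], "yaw": 0, "hand": 38}]'

```text
clock: 13.37
eef_pos: [483.9, 161.1, 85.5]
eef_rot: [3.141, -0.0, 0.48]
wrist_force: [-0.1, -0.9, 1.2]
finger_gap: 44.2
```

Emit:
drive_tool --steps '[{"delta_pos": [0, 0, 0], "yaw": 0, "hand": 30}, {"delta_pos": [0, 0, 0], "yaw": 0, "hand": 30}, {"delta_pos": [0.9, 0.46, 0], "yaw": 0, "hand": 30}, {"delta_pos": [0.9, 0.46, 0], "yaw": 0, "hand": 30}]' --squeeze 20

```text
clock: 13.7
eef_pos: [485.4, 162.0, 85.5]
eef_rot: [-3.141, 0.001, 0.48]
wrist_force: [-3.4, -2.5, 3.4]
finger_gap: 44.1
```

Emit:
drive_tool --steps '[{"delta_pos": [0.9, 0.46, 0], "yaw": 0, "hand": 30}, {"delta_pos": [0.9, 0.46, 0], "yaw": 0, "hand": 30}, {"delta_pos": [0.9, 0.46, 0], "yaw": 0, "hand": 30}]'

```text
clock: 13.95
eef_pos: [488.2, 163.4, 85.5]
eef_rot: [-3.141, 0.0, 0.48]
wrist_force: [-4.1, -2.1, 5.2]
finger_gap: 44.0
```

Emit:
drive_tool --steps '[{"delta_pos": [0.9, 0.46, 0], "yaw": 0, "hand": 30}, {"delta_pos": [0.9, 0.46, 0], "yaw": 0, "hand": 30}, {"delta_pos": [0.9, 0.46, 0], "yaw": 0, "hand": 30}]'

```text
clock: 14.2
eef_pos: [490.8, 164.8, 85.5]
eef_rot: [-3.141, 0.001, 0.48]
wrist_force: [-4.8, -2.3, 6.3]
finger_gap: 43.9
```

Emit:
drive_tool --steps '[{"delta_pos": [0.9, 0.46, 0.2], "yaw": 0, "hand": 30}, {"delta_pos": [0.9, 0.46, 0.2], "yaw": 0, "hand": 30}, {"delta_pos": [0.9, 0.46, 0.2], "yaw": 0, "hand": 30}]'

```text
clock: 14.45
eef_pos: [493.9, 166.3, 85.9]
eef_rot: [-3.142, -0.0, 0.48]
wrist_force: [0.2, 0.2, 0.0]
finger_gap: 43.7
```

Emit:
drive_tool --steps '[{"delta_pos": [0.9, 0.46, 0.1], "yaw": 0, "hand": 30}, {"delta_pos": [0.9, 0.46, 0.1], "yaw": 0, "hand": 30}, {"delta_pos": [0.9, 0.46, 0.1], "yaw": 0, "hand": 30}]'

```text
clock: 14.7
eef_pos: [496.5, 167.6, 86.3]
eef_rot: [-3.142, -0.0, 0.48]
wrist_force: [-1.5, -0.2, 1.6]
finger_gap: 43.8
```

```bash
python3 - <<'E'
from cell import manip
from h import *
O=np.array([484.5,160.4,0]);Rb=R.from_euler("z",.483).as_matrix()
c=manip.camera("scene");np.savez("b1.npz",**c)
cv2.imwrite("pics/b1.png",cv2.resize(c["frame"][150:290,240:440,::-1],None,fx=4,fy=4,interpolation=cv2.INTER_CUBIC))
for n,c in(("a6",np.load("a6scene.npz")),("b1",c)):
    P=(cloud(c)-O)@Rb;hsv=cv2.cvtColor(c["frame"],cv2.COLOR_RGB2HSV);ye=(hsv[...,0]>18)&(hsv[...,0]<36)&(hsv[...,1]>140)
    m=ye&(abs(P[...,0])<45)&(abs(P[...,1])<40)&(P[...,2]>80)&(P[...,2]<99);q=P[m];print(n,len(q),np.percentile(q[:,0],[2,50,98]).round(1),q[:,2].mean())
    m=(P[...,0]>60)&(P[...,0]<120)&(abs(P[...,1])<35)&(abs(P[...,1])>20)&(P[...,2]>50);print(np.percentile(P[m][:,0],[95,99]))
s=manip.read_state();print(s["clock"],s["eef_pos"].round(1),s["wrist_force"].round(1))
w=manip.camera("wrist");cv2.imwrite("pics/w4.png",w["frame"][:,:,::-1])
E
```

```text
a6 127 [-25.9  -1.   21. ] 87.66278791868396
[117.59088949 119.47577828]
b1 131 [-12.7  11.8  34.4] 88.29683414025281
[86.5633913  87.69046986]
14.75 [496.6 167.7  86.4] [-1.4 -0.6  0.6]
```

View pics/w4.png

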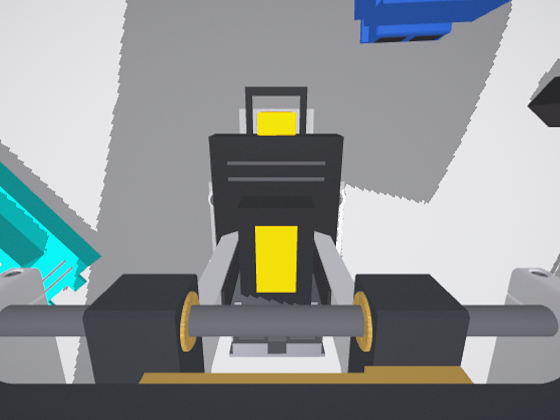

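View pics/b1.png

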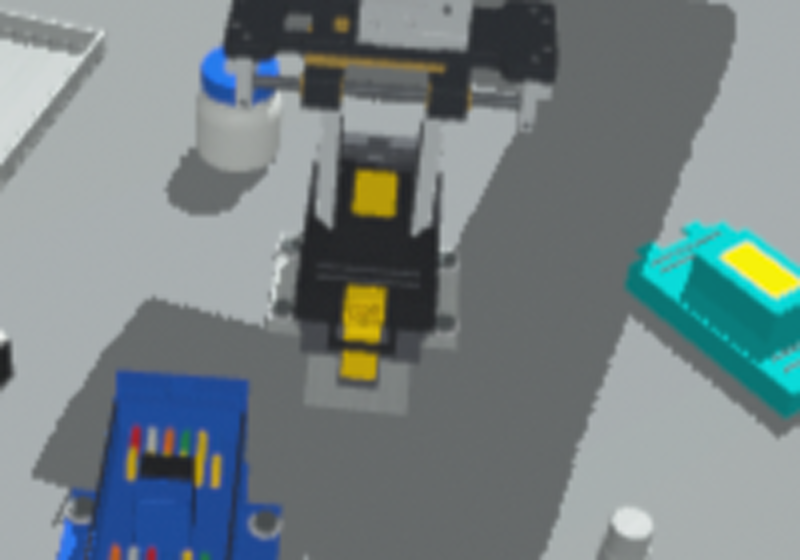

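The draw is 14.3 mm by TCP and about 13.1 mm by vision, both inside the 12–16 mm window. The loop is clear of the tab, so I'll lift gently.

Emit:
drive_tool --steps '[{"delta_pos": [0, 0, 1], "yaw": 0, "hand": 30}, {"delta_pos": [0, 0, 1], "yaw": 0, "hand": 30}, {"delta_pos": [0, 0, 1], "yaw": 0, "hand": 30}]'

```text
clock: 15.05
eef_pos: [496.4, 167.6, 89.4]
eef_rot: [-3.142, -0.0, 0.48]
wrist_force: [-0.4, -0.2, -0.8]
finger_gap: 44.0
```

Emit:
drive_tool --steps '[{"delta_pos": [0, 0, 1], "yaw": 0, "hand": 30}, {"delta_pos": [0, 0, 2], "yaw": 0, "hand": 30}, {"delta_pos": [0, 0, 2], "yaw": 0, "hand": 30}]'

```text
clock: 15.3
eef_pos: [496.4, 167.5, 94.5]
eef_rot: [-3.142, 0.0, 0.48]
wrist_force: [0.6, -0.1, -0.7]
finger_gap: 43.9
```

Emit:
drive_tool --steps '[{"delta_pos": [0, 0, 2], "yaw": 0, "hand": 30}, {"delta_pos": [0, 0, 3], "yaw": 0, "hand": 30}, {"delta_pos": [0, 0, 4], "yaw": 0, "hand": 30}, {"delta_pos": [0, 0, 4], "yaw": 0, "hand": 30}]'

```text
clock: 15.63
eef_pos: [496.4, 167.6, 107.8]
eef_rot: [-3.142, -0.0, 0.48]
wrist_force: [0.6, -0.4, -1.5]
finger_gap: 44.1
```

Emit:
drive_tool --steps '[{"delta_pos": [0, 0, 10], "yaw": 0, "hand": 30}, {"delta_pos": [0, 0, 20], "yaw": 0, "hand": 30}, {"delta_pos": [0, 0, 25], "yaw": 0, "hand": 30}, {"delta_pos": [0, 0, 20], "yaw": 0, "hand": 30}, {"delta_pos": [0, -10, 10], "yaw": 0, "hand": 30}]'

```text
clock: 16.05
eef_pos: [497.0, 158.3, 195.6]
eef_rot: [3.141, -0.004, 0.481]
wrist_force: [-0.1, 0.7, -1.5]
finger_gap: 43.8
```

```bash
python3 - <<'E'
from cell import manip
import cv2
c=manip.camera("scene");cv2.imwrite("pics/c1.png",c["frame"][:,:,::-1])
E
```

```text
(no output)
```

View pics/c1.png

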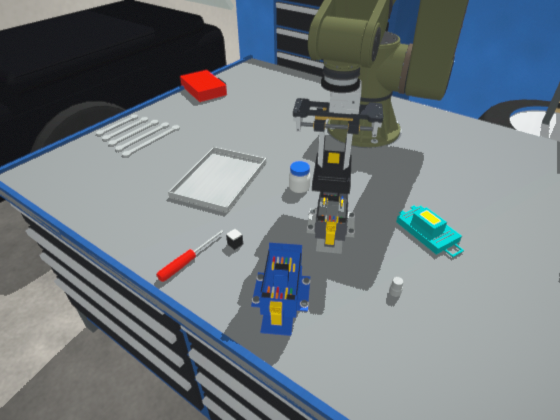

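The lid is off, held at px (333,170), and the box is open at (333,215) with its tab upright. Next I carry it to the tray.

Emit:
drive_tool --steps '[{"delta_pos": [0, -18, 0], "yaw": 0, "hand": 30}, {"delta_pos": [0, -28, 0], "yaw": -0.02, "hand": 30}, {"delta_pos": [0, -33, 0], "yaw": -0.025, "hand": 30}, {"delta_pos": [0, -33, 0], "yaw": -0.025, "hand": 30}, {"delta_pos": [0, -33, 0], "yaw": -0.025, "hand": 30}]'

```text
clock: 16.52
eef_pos: [495.7, 10.7, 191.6]
eef_rot: [-3.141, 0.001, 0.384]
wrist_force: [0.5, -0.2, -1.4]
finger_gap: 43.7
```

Emit:
drive_tool --steps '[{"delta_pos": [0, -33, 0], "yaw": -0.025, "hand": 30}, {"delta_pos": [0, -33, 0], "yaw": -0.025, "hand": 30}, {"delta_pos": [0, -33, 0], "yaw": -0.025, "hand": 30}, {"delta_pos": [0, -33, 0], "yaw": -0.025, "hand": 30}, {"delta_pos": [0, -33, 0], "yaw": -0.025, "hand": 30}]'

```text
clock: 16.93
eef_pos: [495.5, -154.4, 191.6]
eef_rot: [-3.141, 0.001, 0.258]
wrist_force: [1.2, 0.2, -0.7]
finger_gap: 43.9
```

Emit:
drive_tool --steps '[{"delta_pos": [1, -28, 0], "yaw": -0.01, "hand": 30}, {"delta_pos": [0, -17, 0], "yaw": 0, "hand": 30}, {"delta_pos": [0, 0, 0], "yaw": 0, "hand": 30}, {"delta_pos": [0, 0, 0], "yaw": 0, "hand": 30}, {"delta_pos": [0, 0, 0], "yaw": 0, "hand": 30}]'

```text
clock: 17.35
eef_pos: [497.1, -196.9, 191.8]
eef_rot: [-3.141, 0.001, 0.25]
wrist_force: [-0.1, 1.0, -1.6]
finger_gap: 43.9
```

```bash
python3 - <<'E'
from cell import manip
from h import *
c=manip.camera("wrist");cv2.imwrite("pics/w5.png",c["frame"][:,:,::-1])
c=manip.camera("scene");cv2.imwrite("pics/c2.png",c["frame"][:,:,::-1])
s=manip.read_state();print(s["clock"],s["eef_pos"].round(1),s["eef_rot"],s["wrist_force"].round(1),s["finger_gap"])
E
```

```text
17.45 [ 497.4 -196.5  192.2] [-3.14129517e+00  2.07458234e-04  2.50901364e-01] [-0.4 -0.1 -1. ] 44.055572631277386
```

View pics/w5.png

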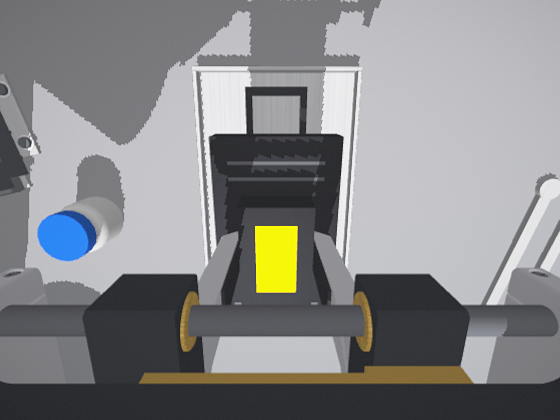

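View pics/c2.png

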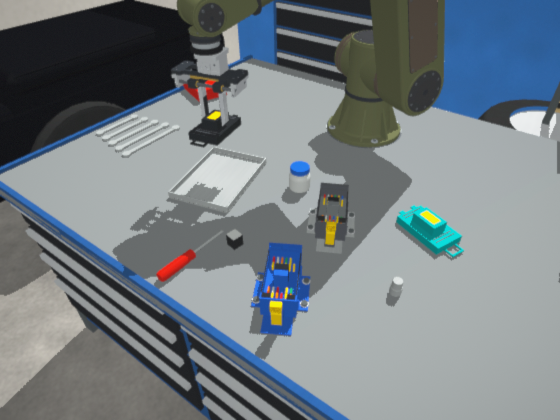

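The lid is square over the tray. I'll descend quickly at first, then slowly by feel.

Emit:
drive_tool --steps '[{"delta_pos": [0, 0, -20], "yaw": 0, "hand": 30}, {"delta_pos": [0, 0, -30], "yaw": 0, "hand": 30}, {"delta_pos": [0, 0, -30], "yaw": 0, "hand": 30}, {"delta_pos": [0, 0, -20], "yaw": 0, "hand": 30}, {"delta_pos": [0, 0, -12], "yaw": 0, "hand": 30}]'

```text
clock: 17.87
eef_pos: [496.6, -196.2, 78.1]
eef_rot: [-3.14, 0.002, 0.251]
wrist_force: [-0.6, -1.0, -1.1]
finger_gap: 43.9
```

Emit:
drive_tool --steps '[{"delta_pos": [0, 0, -8], "yaw": 0, "hand": 30}, {"delta_pos": [0, 0, -5], "yaw": 0, "hand": 30}, {"delta_pos": [0, 0, 0], "yaw": 0, "hand": 30}, {"delta_pos": [0, 0, 0], "yaw": 0, "hand": 30}, {"delta_pos": [0, 0, 0], "yaw": 0, "hand": 30}]'

```text
clock: 18.28
eef_pos: [497.9, -197.6, 68.4]
eef_rot: [3.141, -0.001, 0.25]
wrist_force: [0.0, 0.5, -0.8]
finger_gap: 44.3
```

Emit:
drive_tool --steps '[{"delta_pos": [0, 0, -4], "yaw": 0, "hand": 30}, {"delta_pos": [0, 0, -4], "yaw": 0, "hand": 30}, {"delta_pos": [0, 0, -3], "yaw": 0, "hand": 30}, {"delta_pos": [0, 0, -2], "yaw": 0, "hand": 30}, {"delta_pos": [0, 0, 0], "yaw": 0, "hand": 30}]'

```text
clock: 18.7
eef_pos: [497.1, -197.4, 53.8]
eef_rot: [-3.141, 0.001, 0.25]
wrist_force: [-0.5, 0.8, -1.7]
finger_gap: 43.8
```

Emit:
drive_tool --steps '[{"delta_pos": [0, 0, -1], "yaw": 0, "hand": 30}, {"delta_pos": [0, 0, -1], "yaw": 0, "hand": 30}, {"delta_pos": [0, 0, -1], "yaw": 0, "hand": 30}, {"delta_pos": [0, 0, 0], "yaw": 0, "hand": 30}]' --squeeze 10

```text
clock: 19.03
eef_pos: [497.3, -197.4, 51.2]
eef_rot: [-3.141, 0.0, 0.25]
wrist_force: [-0.6, 0.1, -0.7]
finger_gap: 44.2
```

Emit:
drive_tool --steps '[{"delta_pos": [0, 0, -0.7], "yaw": 0, "hand": 30}, {"delta_pos": [0, 0, -0.7], "yaw": 0, "hand": 30}, {"delta_pos": [0, 0, -0.7], "yaw": 0, "hand": 30}, {"delta_pos": [0, 0, 0], "yaw": 0, "hand": 30}]'

```text
clock: 19.37
eef_pos: [497.5, -197.5, 49.2]
eef_rot: [3.141, -0.0, 0.25]
wrist_force: [-0.6, -0.2, -0.0]
finger_gap: 44.0
```

Emit:
drive_tool --steps '[{"delta_pos": [0, 0, -0.7], "yaw": 0, "hand": 30}, {"delta_pos": [0, 0, -0.7], "yaw": 0, "hand": 30}, {"delta_pos": [0, 0, 0], "yaw": 0, "hand": 30}]' --squeeze 6

```text
clock: 19.62
eef_pos: [497.5, -197.5, 47.8]
eef_rot: [3.141, -0.0, 0.25]
wrist_force: [1.2, 0.5, -0.1]
finger_gap: 43.9
```

Emit:
drive_tool --steps '[{"delta_pos": [0, 0, -0.7], "yaw": 0, "hand": 30}, {"delta_pos": [0, 0, -0.7], "yaw": 0, "hand": 30}, {"delta_pos": [0, 0, 0], "yaw": 0, "hand": 30}]'

```text
clock: 19.87
eef_pos: [497.4, -197.4, 46.3]
eef_rot: [-3.142, 0.0, 0.25]
wrist_force: [0.3, -0.4, -0.2]
finger_gap: 43.8
```

```bash
cat > tray.py <<'E'
import sys
from cell import manip
from h import *
n=sys.argv[1]
c=manip.camera("scene");np.savez(n+".npz",**c);cv2.imwrite("pics/"+n+".png",cv2.resize(c["frame"][80:230,130:330,::-1],None,fx=4,fy=4,interpolation=cv2.INTER_CUBIC))
T=np.array([510.2,-194.8,0]);Rt=R.from_euler("z",.25).as_matrix();P=(cloud(c)-T)@Rt;hsv=cv2.cvtColor(c["frame"],cv2.COLOR_RGB2HSV)
blk=(hsv[...,2]<70)&(abs(P[...,0])<121)&(abs(P[...,1])<86)&(P[...,2]>2)
for x0,x1 in((-70,-45),(25,40),(40,56),(60,90)):
    m=blk&(P[...,0]>x0)&(P[...,0]<x1)&(abs(P[...,1])<38)&(P[...,2]<50)
    print((x0,x1),m.sum(),np.percentile(P[m][:,2],[10,50,90]).round(1) if m.sum() else "")
s=manip.read_state();print(s["clock"],s["eef_pos"].round(1),s["wrist_force"].round(1))
E
python3 tray.py d1
```

```text
(-70, -45) 20 [21.4 22.8 24.4]
(25, 40) 77 [22.8 24.6 26.2]
(40, 56) 141 [10.5 23.8 25.8]
(60, 90) 29 [11.1 12.7 14.3]
19.9167 [ 497.3 -197.5   46.3] [ 0.8 -0.5 -0.3]
```

View pics/d1.png

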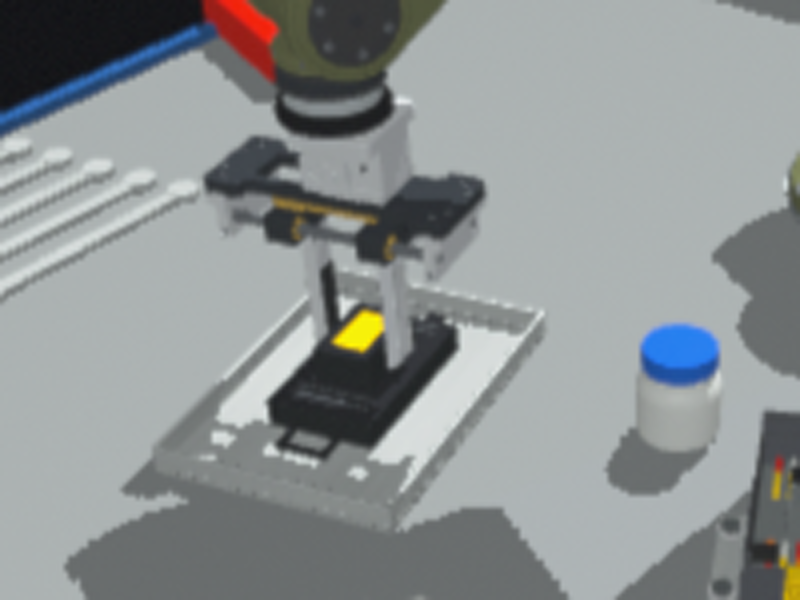

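Emit:
drive_tool --steps '[{"delta_pos": [0, 0, -0.5], "yaw": 0, "hand": 30}, {"delta_pos": [0, 0, -0.5], "yaw": 0, "hand": 30}, {"delta_pos": [0, 0, 0], "yaw": 0, "hand": 30}]'

```text
clock: 20.17
eef_pos: [497.4, -197.5, 45.5]
eef_rot: [3.142, -0.0, 0.25]
wrist_force: [0.9, 0.3, 2.6]
finger_gap: 44.0
```

Emit:
drive_tool --steps '[{"delta_pos": [0, 0, -0.5], "yaw": 0, "hand": 30}, {"delta_pos": [0, 0, -0.4], "yaw": 0, "hand": 30}, {"delta_pos": [0, 0, 0], "yaw": 0, "hand": 30}]' --squeeze 4

```text
clock: 20.42
eef_pos: [497.5, -197.4, 44.8]
eef_rot: [3.141, -0.0, 0.25]
wrist_force: [0.2, 1.5, 5.5]
finger_gap: 43.9
```

```bash
python3 tray.py d2
```

```text
(-70, -45) 21 [21.8 23.1 24.9]
(25, 40) 74 [21.8 23.3 24.6]
(40, 56) 141 [ 9.5 22.2 24.4]
(60, 90) 33 [ 8.3 10.5 12.1]
20.4667 [ 497.5 -197.5   44.9] [-0.5  2.2  4.8]
```

The lid is flat: the deck reads 23.1 at the rear and 23.3 / 22.2 at the front, with about 5 N on the floor. I'll release.

Emit:
drive_tool --steps '[{"delta_pos": [0, 0, 0.4], "yaw": 0, "hand": 44}, {"delta_pos": [0, 0, 0], "yaw": 0, "hand": 48}, {"delta_pos": [0, 0, 0], "yaw": 0, "hand": 54}, {"delta_pos": [0, 0, 0], "yaw": 0, "hand": 60}, {"delta_pos": [0, 0, 0], "yaw": 0, "hand": 64}]'

```text
clock: 20.88
eef_pos: [497.3, -197.5, 44.9]
eef_rot: [-3.141, 0.0, 0.25]
wrist_force: [-0.4, 0.1, -0.4]
finger_gap: 62.4
```

Emit:
drive_tool --steps '[{"delta_pos": [0, 0, 0], "yaw": 0, "hand": 66}, {"delta_pos": [0, 0, 5], "yaw": 0, "hand": 66}, {"delta_pos": [0, 0, 15], "yaw": 0, "hand": 66}, {"delta_pos": [0, 0, 35], "yaw": 0, "hand": 66}, {"delta_pos": [0, 0, 40], "yaw": 0, "hand": 66}]'

```text
clock: 21.3
eef_pos: [496.4, -197.0, 139.9]
eef_rot: [-3.139, 0.003, 0.25]
wrist_force: [1.0, -0.0, 0.9]
finger_gap: 66.0
```

Emit:
drive_tool --steps '[{"delta_pos": [-10, 0, 40], "yaw": 0, "hand": 66}, {"delta_pos": [-30, -30, 20], "yaw": 0, "hand": 66}, {"delta_pos": [-30, -30, 0], "yaw": 0, "hand": 66}, {"delta_pos": [0, 0, 0], "yaw": 0, "hand": 66}, {"delta_pos": [0, 0, 0], "yaw": 0, "hand": 66}]'

```text
clock: 21.72
eef_pos: [430.4, -254.7, 198.5]
eef_rot: [3.141, -0.001, 0.247]
wrist_force: [0.4, 0.9, 0.4]
finger_gap: 65.9
```

```bash
python3 tray.py d3;python3 - <<'E'
from cell import manip
import cv2
for n in("scene","top"):
    c=manip.camera(n);cv2.imwrite(f"pics/{n}9.png",c["frame"][:,:,::-1])
E
```

```text
(-70, -45) 31 [21.7 23.7 45. ]
(25, 40) 62 [21.6 23.  24.8]
(40, 56) 150 [ 7.6 21.9 24.4]
(60, 90) 31 [ 8.9 10.8 12.7]
21.7667 [ 431.1 -253.8  198.1] [-0.3  0.4 -0.5]
```

View pics/scene9.png

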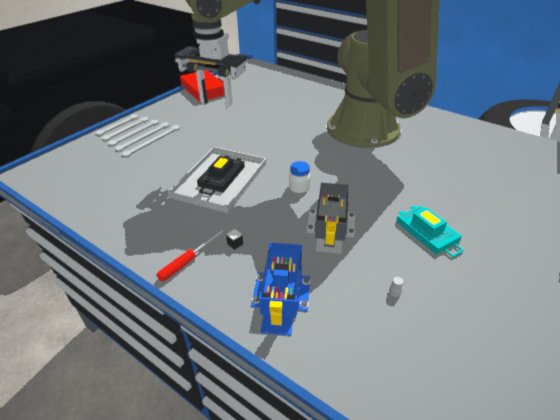

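View pics/top9.png

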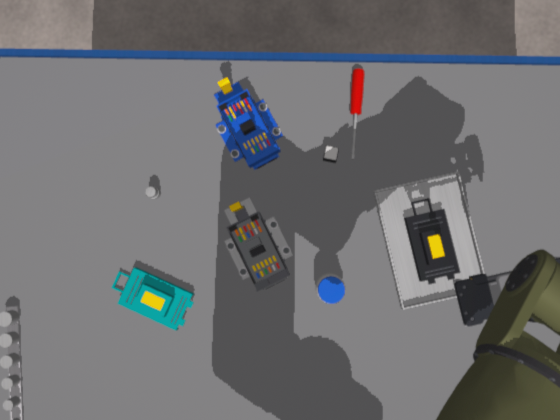

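The lid lies flat and upright inside the tray at top-view px (433,240). The box is open at (256,248) with its tab intact, and all the bystanders are unmoved. I'm handing it in.

```bash
python3 -c "
from cell import manip
print(manip.sign_off())"
```

```text
the job is handed in; nothing more can be done
None
```

The fuse box is open, and its lid lies flat and right way up in the steel tray, released. I handed the job in at about 22 s on the robot's clock, well inside the 61 s limit.

- **Tab:** I pushed it by feel in small steps. The force I read peaked at about 8 N (it snaps above 11 N). I held it until that end of the lid had risen about 6 mm at the deck, then let go; the lid stayed up.
- **Lid off:** I gripped the dome across its width and drew the lid towards the tab, with less than 9 N on the wrist. The two measures of the draw differed slightly, 14.3 mm from the arm and about 13.1 mm from the camera, but both are within the 12–16 mm allowed. It then lifted with no resistance beyond its own weight.
- **Tray:** I set it down with about 5 N on the floor. After release, its deck read about 23–24 mm at the rear and 22–23 mm at the front. That is 1–3 mm under the nominal 25 mm; the scene camera also read the bare bench about 1 mm low.
- **Last checks:** The final pictures show the tab intact on the open box and the bystanders and turquoise look-alike where they started. The gripper is clear of everything, with no contact force on the wrist. No check failed.

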